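# Colour reading off a goods shed roof

### The job

Take a colour reading off the model goods shed's roof: lift the colour reader out of its cradle, press its nose gently and squarely on the clear slates midway between its two rooflights until the spring collar is pushed fully in, and hold it still like that for two seconds. Then put the reader back in its cradle, setting it fully down before you let go, and leave the shed and everything else on the mat where they are.

Things in the scene. Friction and masses are not known exactly. Their poses are not given: they have to be found in the camera images.
- reader: Contact colour reader, about 0.17 kg, upright in its cradle at the start. Dark handle, section 42 (x) x 30 (y) mm, from 20 to 130 mm above the origin; below it a round nose 28 mm in diameter, out of which a threaded sleeve (26 mm) is screwed 2 to 12 mm (differs each time, stays as set). Origin: centre of the nose's end face; z up the handle. Grip the 30 mm faces (along y) 95 mm above the origin.
- collar (a joint): How far the spring collar (white, 22 mm in diameter) at the sleeve's end is pushed in: 0 free, standing 6 mm out of the sleeve (its face then 8 to 18 mm below the reader's origin); 0.006 m fully in, flush; above 0.0048 counts as in. It starts to move at about 2 N and is fully in at about 6.5 N, at a stiff stop, so come to it slowly; a press over 30 N is too hard.
- cradle: Charging cradle, fixed: dark foot 100 (x) x 86 (y) x 6 mm and an upright well, 48 (x) x 36 (y) mm inside, flared lip 78 mm above the origin. Origin: centre of the underside, on the mat; z up. Ledges carry the reader's shoulders: seated, the reader is upright, its origin 26 mm above the cradle's, its 42 mm side along x (either way round), 3 mm play on each side, its top 156 mm up.
- shed: Grey resin model goods shed, 0.9 kg, loose: 114 (x) x 190 (y) mm, 106 mm to the ridge (two ventilators on it, 115 mm); ridge along y, roof 200 mm long, both slopes 35 degrees from level. Origin: centre of the underside. Only the -x slope has rooflights: two, each 34 mm along y, 40 mm up the slope, 4 mm above the slates, centred 47 mm either side of the middle.
- roof_spot (a point): The place to read: the middle of the slope that has the rooflights, midway between the two rooflights (60 mm clear between them), on the slates' surface. z is the outward normal of the slope (35 degrees from vertical, leaning to the shed's -x), y runs along the ridge, x up the slope.
- coach: Bystander: maroon plastic coach body with a grey roof, 192 (x) x 37 (y) x 43 mm, standing loose. Origin: centre of the underside.
- buffer1: Bystander: brass buffer stop, 62 (x) x 36 (y) x 27 mm, loose. Origin: centre of the underside.
- buffer2: Bystander: brass buffer stop like the other, loose. Origin: centre of the underside.
- pin_vise: Bystander: chrome pin vise, 110 mm long along its x, 12 mm thick, lying loose. Origin: under its middle, on the mat.

How it is judged:
On the way, in this order (a step that is already met when the one before it is completed fails the run):
1. the reader is lifted out of its cradle (z of reader in the frame of cradle above 0.07 m), for 0.1 s.
2. the reader's nose rests squarely (within 8 degrees) on the slates with its axis within 10 mm, both ways, of the middle between the rooflights, collar fully in, and stays still for 2 s (x of reader in the frame of roof_spot between -0.01 and 0.01 m and y of reader in the frame of roof_spot between -0.01 and 0.01 m and angle between the z axis of reader and the z axis of roof_spot, either way round below 0.14 rad and value of joint collar above 0.0048 m and contact force between reader and shed above 1 N and linear speed of reader below 0.01 m/s and angular speed of reader below 0.15 rad/s), for 2 s.
3. the reader is set down in its cradle while still held (z of reader in the frame of cradle below 0.031 m and horizontal distance between reader and cradle below 0.008 m and contact force between the fingers and reader above 1 N), for 0.05 s.
At the end, for the whole second after the job is handed in: The reader stands at rest and upright (within 6 degrees) fully down in its cradle (within about 3 mm of its seated height, 6 mm sideways); the shed's roof spot is within 12 mm, and the coach body, both buffer stops and the pin vise within 15 mm, of where they started (z of reader in the frame of cradle between 0.022 and 0.029 m and horizontal distance between reader and cradle below 0.006 m and angle between reader's own z axis and vertical below 0.1 rad and linear speed of reader below 0.01 m/s and distance of roof_spot from where it was at the start of the episode below 0.012 m and distance of each of coach, buffer1, buffer2, pin_vise from where it was at the start of the episode below 0.015 m); the robot touches nothing.
It fails at once if the reader is pressed on the shed with more than 30 N (contact force between reader and shed above 30 N).
It fails at once if the shed is pushed more than 12 mm (distance of roof_spot from where it was at the start of the episode above 0.012 m).
It fails at once if a bystander is pushed more than 15 mm (distance of any of coach, buffer1, buffer2, pin_vise from where it was at the start of the episode above 0.015 m).
It also fails if it takes over 64 s, if anything falls off the work surface, if the arm or the gripper's body presses on something with over 40 N, if the wrist force passes 120 N, or if a joint passes its speed limit or range.

### The arm

A 7-joint arm with a two-finger parallel gripper is mounted at the origin on the work surface. World frame = base frame: x ahead of the robot, y to its left, z up, the work surface at z = 0. Lengths are in m, angles in rad, forces in N, time in s.
With the tool pointing down it reaches from about 0.4 to 0.85 m from the base axis. Payload 4.5 kg.
Tool frame: the origin (TCP) lies at the very end of the fingers, on their centre line; the grasp point (between the pads) lies 19 mm behind it; z points along the fingers, y is the line along which they close (so a half turn about z gives the same grasp; the last joint's range is limited). The gripper opens to 88 mm and grips with 3 to 60 N. Pads are 18 mm wide; open, the fingers measure 123 mm over their backs; the gripper's body (75 mm by 187 mm) begins 45 mm behind the grasp point.
Start: joints at [-1.281, 0.689, -0.195, 1.565, 0.157, 0.902, -0.215], TCP at [0.158, 0.605, 0.239] pointing down, gripper open.
Joint ranges: [-3.01, 3.01], [-0.46, 2.08], [-1.47, 1.51], [0.13, 2.56], [-1, 4.14], [0.04, 2.09], [-2.66, 2.66]. Speed limits (rad/s): [2.57, 2.57, 3.14, 3.14, 3.14, 3.14, 3.14].

### API

Orientations are given as a unit quaternion [x, y, z, w].
In Python, from plant import r gives the robot as it stands. The module is installed in compiled form; this text tells all that it offers.
- The arm moves only by the tool step_arm, never from a script. Its argument "increments" is a list of rows, each a list of 2 entries, a list of its own where there are three numbers: the shift along the world's x, y, z in cm, then the turn, a rotation vector about the world's x, y, z in degrees. A call has exactly 10 rows; each row shifts and turns the commanded pose from where the row before left it; what a row does not reach is not made up. A row lasts 1/10 s, in which the tool goes at most 50 mm and 8.59 degrees, less where a joint would pass 70% of its speed; a pose out of reach is approached as far as the arm can. A call is refused whole if a number of a shift passes 5 or a number of a turn 8.59, either way. A call with a gripper value outside its range is refused whole. "fingers" is the opening, from 0 (shut) to 1 (fully open), set as the call begins (left out, the last holds). The fingers move at their own pace and stop on an object; "grip_force" is the grip in N (left out, the last holds). Time passes only in rows, so rows that do not move let the fingers close, or fill a call up. It gives the time, the measured TCP pose, the force, the opening and the grip force at its end, in the units of the state.
- r.get_state(): the state, without advancing time (a new reading comes with each control period).
- r.snapshot(name): name is "side" or "top" or "wrist"; returns (picture, depth): 400x640x3 uint8, red, green, blue; 400x640 float32, m along the optical axis (not along the pixel's ray), 0 where there is no reading.
- r.calibration(name): a dict with "fov_y" (degrees; the focal length in pixels is half the picture's height over the tangent of half this angle, whatever the lens; pixels are square), "cx", "cy" (the principal point, pixels), "R" (3x3) and "t" (3): a world point X has camera coordinates R X + t. Camera axes: x right, y down, z forward; pixel columns grow to the right and rows downward; lengths in m; the calibration is good to about 2 mm. A picture is of the moment at which its call begins: read the wrist's pose just before it. calibration takes no time and is no camera call; for the wrist camera it gives the pose at the moment of the call.
- r.finish_job(): hands the job in; it is judged then, once.
The state is a dict: "clock": time; "q": joint angles; "qd": joint speeds; "joint_torque": joint torques, N m; "tool_pos": TCP position; "eef_rot": TCP orientation; "contact_force": force on the tool from outside, world axes, zero at the start; "moment": the same for the moment, N m; "opening": opening from 0.0 (shut) to 1.0 (fully open); "finger_force": force on a finger pad.
Only numpy, scipy, OpenCV 4.12 (cv2) and the standard library are available. Lean on these libraries where they do the work, as an engineer would, in place of code of your own. Each camera call takes 0.05 s, during which the arm holds its last target. There are 200 camera calls.

## Working session

There is one attempt and no reset: what is moved stays moved. The work goes in short steps, Python scripts to look and compute and a tool call to move; the robot and the scene stay as the last step left them, time stands still between calls to the robot, and variables do not carry over. Pictures are saved under pics/ and viewed, at most 10 in all, crops included, and the job is handed in when it is done.

Besides the shell and the picture viewer there is one more tool, called after ">>>" in YAML: its name, and indented under it one key for each argument. step_arm: Moves the arm, as the interface text tells. Its arguments: {"type":"object","properties":{"increments":{"type":"array","items":{"type":"array"}},"fingers":{"type":"number"},"grip_force":{"type":"number"}},"required":["increments"]}

```bash
mkdir -p pics
cat > h.py <<'E'
import numpy as np, cv2
from plant import r
def cal(n):
    c=r.calibration(n); c['f']=200/np.tan(np.radians(c['fov_y'])/2); c['R']=np.array(c['R']);c['t']=np.array(c['t']); return c
def cloud(c,d):
    v,u=np.mgrid[0:400,0:640]
    P=np.stack([(u-c['cx'])/c['f']*d,(v-c['cy'])/c['f']*d,d],-1)
    W=(P-c['t'])@c['R']; W[d<=0]=np.nan; return W
def snap(n):
    c=cal(n); p,d=r.snapshot(n); return c,p,d,cloud(c,d)
E
python3 - <<'E'
from h import *
s=r.get_state(); print(s)
for n in('top','side'):
    c,p,d,W=snap(n); print(n,c)
    cv2.imwrite(f'pics/{n}0.png',p[:,:,::-1]); np.savez(f'{n}0.npz',p=p,d=d,W=W)
E
```

```text
{'clock': 0.0, 'q': array([-1.28114796,  0.6899929 , -0.19450625,  1.56633599,  0.15732233,
        0.90248267, -0.21507558]), 'qd': array([ 3.70716983e-04, -1.48218562e-03, -3.15276895e-05, -1.24398941e-03,
       -8.42463842e-04,  1.33233874e-03, -7.98066756e-04]), 'joint_torque': array([-1.59039805e-04, -5.27555001e+01, -1.26709711e+00, -1.53430581e+01,
       -5.26428572e-02,  6.33103875e-03,  1.76079134e-04]), 'tool_pos': array([0.15806484, 0.60403627, 0.23790641]), 'eef_rot': array([ 1.27518126e-01,  9.91835820e-01, -9.11808321e-04, -4.10117904e-05]), 'contact_force': array([-0.613472  ,  0.37439937, -0.57243267]), 'moment': array([ 0.06739433, -0.04195555,  0.00612941]), 'finger_force': 0.0, 'opening': 0.9980386847098983}
top {'fov_y': 56.22025620050565, 'cx': 321.4272012339775, 'cy': 200.19082459174382, 'R': array([[-0.01247864, -0.99986597, -0.01059865],
       [-0.98612609,  0.01406043, -0.16540145],
       [ 0.16552831,  0.00838762, -0.98616937]]), 't': array([0.04689645, 0.57917704, 0.71918697]), 'f': np.float64(374.4074108337878)}
side {'fov_y': 49.51393271298037, 'cx': 320.5100756734413, 'cy': 202.1063065498004, 'R': array([[-0.96385962, -0.26613902, -0.01202708],
       [-0.16535955,  0.63304815, -0.75624484],
       [ 0.20887998, -0.72692508, -0.65417818]]), 't': array([0.53690197, 0.12994956, 0.8298071 ]), 'f': np.float64(433.6948371731279)}
```

View pics/top0.png

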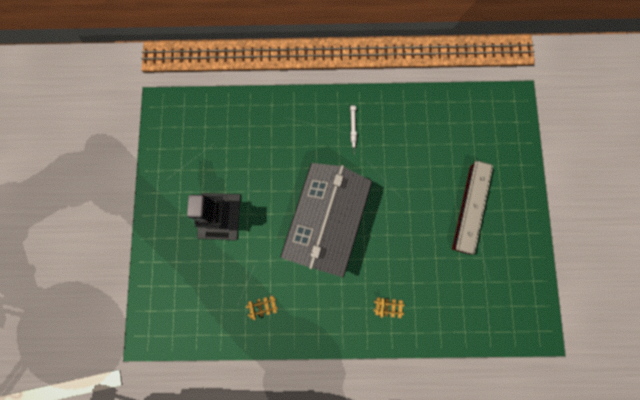

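View pics/side0.png

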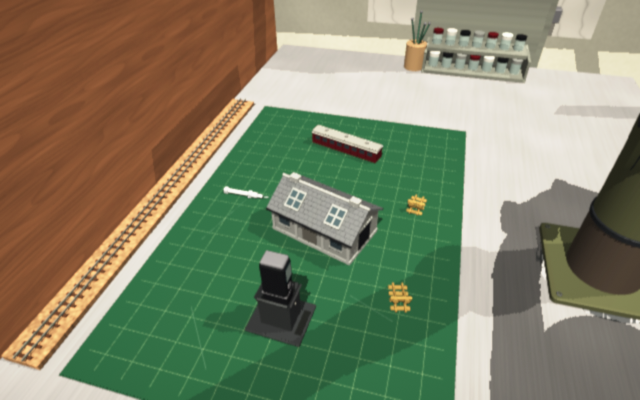

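The top view shows the reader's top at (198,206), its cradle foot at (218,218), the shed at (327,220) with rooflights at (317,188) and (302,235). The coach is at (473,208), the buffers at (262,307) and (389,307), and the pin vise at (353,126). The side view agrees: the slope with rooflights faces the cradle.

Run:
```python
from h import *
for n in('top','side'):
    D=np.load(n+'0.npz'); W=D['W'];p=D['p'].astype(int); x,y,z=W[...,0],W[...,1],W[...,2]
    print(n,'mat z',np.nanmedian(z[(p[...,1]>p[...,0]+30)]))
    def rect(m,name):
        P=W[m][:,:2]
        if len(P)<5: print(name,'few');return
        (c,s,a)=cv2.minAreaRect((P*1000).astype(np.float32)); print(name,len(P),'c',np.round(c,1),'size',np.round(s,1),'ang',round(a,1),'z',np.round(np.nanpercentile(W[m][:,2],[5,50,95]),4))
    roi=np.zeros(z.shape,bool)
    if n=='top': roi[170:250,170:260]=1
    else: roi[240:350,235:325]=1
    dark=p.max(-1)<1000
    rect(roi&(z>0.146)&(z<.17),'reader top')
    rect(roi&(z>0.07)&(z<.084),'lip')
    nogreen=(p[...,1]-p[...,0]<12)
    rect(roi&(z>0.003)&(z<.012)&nogreen,'foot')
    roi[:]=0
    if n=='top': roi[155:285,275:380]=1
    else: roi[165:265,260:385]=1
    rect(roi&(z>0.05)&(z<.13),'shed roof')
    ridge=roi&(z>.1); rect(ridge,'ridge')
    light=roi&(p[...,2]>p[...,0]+8)&(z>.05) if 0 else None
```

```text
top mat z 0.002503168681738263
reader top 413 c [554.7 259.9] size [28.3 42. ] ang 88.1 z [0.1492 0.1577 0.1599]
lip 309 c [554.6 261.8] size [53.6 64. ] ang 88.1 z [0.0726 0.0786 0.0824]
foot 850 c [556.5 274.9] size [113.8  98.5] ang 87.3 z [0.0061 0.0086 0.0108]
shed roof 6737 c [539.8  29.3] size [131.  201.9] ang 71.9 z [0.0653 0.0875 0.1093]
ridge 1410 c [540.7  31.9] size [ 37.4 201.9] ang 71.4 z [0.1003 0.1043 0.1177]
side mat z 0.002068086939867841
reader top 509 c [554.7 263.8] size [29.2 42.1] ang 87.0 z [0.1477 0.1572 0.1593]
lip 458 c [555.9 262.1] size [53.7 64.4] ang 85.8 z [0.0711 0.0783 0.0823]
foot 1271 c [551.7 192.1] size [227.4  98.1] ang 86.8 z [0.0064 0.0084 0.0104]
shed roof 4636 c [540.8  31.7] size [130.9 203. ] ang 72.0 z [0.0629 0.0852 0.1094]
ridge 1213 c [575.5 139.8] size [254.  201.2] ang 71.8 z [0.1006 0.1086 0.1587]
```

>>> step_arm:
  increments:
    - [[2,-1.7,0.1],[0,0,1.2]]
    - [[2,-1.7,0.1],[0,0,1.2]]
    - [[2,-1.7,0.1],[0,0,1.2]]
    - [[2,-1.7,0.1],[0,0,1.2]]
    - [[2,-1.7,0.1],[0,0,1.2]]
    - [[2,-1.7,0.1],[0,0,1.2]]
    - [[2,-1.7,0.1],[0,0,1.2]]
    - [[2,-1.7,0.1],[0,0,1.2]]
    - [[2,-1.7,0.1],[0,0,1.2]]
    - [[2,-1.7,0.1],[0,0,1.2]]
  fingers: 1

```text
clock: 1.1
tool_pos: [0.3587, 0.4336, 0.2484]
eef_rot: [0.023, 1.0, -0.0, -0.0]
contact_force: [-0.5, 1.2, 0.0]
opening: 1.005
finger_force: 0.0
```

>>> step_arm:
  increments:
    - [[2,-1.7,0],[0,0,0]]
    - [[2,-1.7,0],[0,0,0]]
    - [[2,-1.7,0],[0,0,0]]
    - [[2,-1.7,0],[0,0,0]]
    - [[2,-1.7,0],[0,0,0]]
    - [[2,-1.7,0],[0,0,0]]
    - [[2,-1.7,0],[0,0,0]]
    - [[2,-1.7,0],[0,0,0]]
    - [[2,-1.7,0],[0,0,0]]
    - [[1.7,-1.9,0],[0,0,0]]

```text
clock: 2.1
tool_pos: [0.5558, 0.2619, 0.2483]
eef_rot: [0.023, 1.0, -0.0, -0.0]
contact_force: [-0.4, 0.1, 0.2]
opening: 0.997
finger_force: 0.0
```

Run:
```python
from h import *
from scipy.spatial.transform import Rotation as Ro
s=r.get_state(); print(s['clock'],s['tool_pos'],s['q'].round(3),s['contact_force'])
M=Ro.from_quat(s['eef_rot']).as_matrix(); print(M.round(4)); print('yaw y',np.degrees(np.arctan2(M[1,1],M[0,1])))
# roof: slope points, plane, rooflights = residual above plane
for n in('top','side'):
    W=np.load(n+'0.npz')['W']
    roi=np.zeros((400,640),bool)
    if n=='top': roi[155:285,275:380]=1
    else: roi[165:265,260:385]=1
    e=np.array([.309,.951,0]); g=np.array([.951,-.309,0]); c=np.array([.5403,.0305,0])
    a=(W-c)@e; b=(W-c)@g; z=W[...,2]
    m=roi&(a>.008)&(a<.062)&(abs(b)<.095)&(z>.05)
    mid=m&(abs(b)<.022)
    A=np.c_[W[mid][:,:2],np.ones(mid.sum())]; k=np.linalg.lstsq(A,z[mid],rcond=None)[0]
    nn=np.array([-k[0],-k[1],1]); L=np.linalg.norm(nn); nn/=L
    res=(z-W[...,0]*k[0]-W[...,1]*k[1]-k[2])/L
    li=m&(res>.002)
    print(n,'normal',nn.round(3),'tilt',np.degrees(np.arccos(nn[2])).round(1),'az',np.degrees(np.arctan2(nn[1],nn[0])).round(1))
    for sg in(1,-1):
        q=W[li&(sg*b>.015)]; print(' light',len(q),np.median(q,0).round(4),((q.min(0)+q.max(0))/2).round(4), 'b range',np.percentile((q-c)@g,[3,97]).round(4),'a',np.percentile((q-c)@e,[3,97]).round(4))
    p=np.array([.5403,.0305])+.03275*e[:2]; print(' z at spot',p, p@k[:2]+k[2])
```

```text
2.1 [0.55583416 0.26190694 0.24826962] [-0.343  0.673 -0.308  1.584  0.239  0.923  0.792] [-0.35953963  0.11814381  0.15025083]
[[-9.989e-01  4.630e-02 -6.000e-04]
 [ 4.630e-02  9.989e-01 -1.000e-04]
 [ 6.000e-04 -1.000e-04 -1.000e+00]]
yaw y 87.34566710035764
top normal [0.175 0.545 0.82 ] tilt 34.9 az 72.2
 light 287 [0.5944 0.0453 0.0905] [0.604  0.0496 0.0851] b range [0.0303 0.0633] a [0.0155 0.0481]
 light 337 [0.504  0.0749 0.0905] [0.4984 0.0786 0.086 ] b range [-0.084  -0.0305] a [0.015  0.0486]
 z at spot [0.55041975 0.06164525] 0.08470908347372164
side normal [0.176 0.547 0.818] tilt 35.1 az 72.2
 light 332 [0.595  0.0491 0.0885] [0.608  0.0437 0.0859] b range [0.0287 0.0775] a [0.0173 0.0506]
 light 411 [0.5038 0.0784 0.0887] [0.498  0.0844 0.092 ] b range [-0.0875 -0.0296] a [0.0151 0.0567]
 z at spot [0.55041975 0.06164525] 0.08485924213557075
```

The measured spot (0.550, 0.0615, 0.0845) agrees with the given sizes: tilt 35°, and 60 mm clear between the rooflights. Now I descend on the reader.

>>> step_arm:
  increments:
    - [[0,0,-1.5],[0,0,0]]
    - [[0,0,-1.5],[0,0,0]]
    - [[0,0,-1.5],[0,0,0]]
    - [[0,0,-1.5],[0,0,0]]
    - [[0,0,-1.5],[0,0,0]]
    - [[0,0,-1.5],[0,0,0]]
    - [[0,0,-1.5],[0,0,0]]
    - [[0,0,-1.5],[0,0,0]]
    - [[0,0,-1.5],[0,0,0]]
    - [[0,0,-0.9],[0,0,0]]

```text
clock: 3.1
tool_pos: [0.5544, 0.2623, 0.1032]
eef_rot: [0.023, 1.0, -0.0, -0.001]
contact_force: [0.5, 0.5, -0.6]
opening: 0.999
finger_force: 0.0
```

>>> step_arm:
  increments:
    - [[0,0,0],[0,0,0]]
    - [[0,0,0],[0,0,0]]
    - [[0,0,0],[0,0,0]]
    - [[0,0,0],[0,0,0]]
    - [[0,0,0],[0,0,0]]
    - [[0,0,0],[0,0,0]]
    - [[0,0,0],[0,0,0]]
    - [[0,0,0],[0,0,0]]
    - [[0,0,0],[0,0,0]]
    - [[0,0,0],[0,0,0]]
  fingers: 0
  grip_force: 30

```text
clock: 4.1
tool_pos: [0.5551, 0.2626, 0.1047]
eef_rot: [0.023, 1.0, -0.0, -0.0]
contact_force: [-0.8, -0.7, 0.2]
opening: 0.341
finger_force: 30.0
```

>>> step_arm:
  increments:
    - [[0,0,0.6],[0,0,0]]
    - [[0,0,1.2],[0,0,0]]
    - [[0,0,1.5],[0,0,0]]
    - [[0,0,1.5],[0,0,0]]
    - [[0,0,1.5],[0,0,0]]
    - [[0,0,1.5],[0,0,0]]
    - [[0,0,1.5],[0,0,0]]
    - [[0,0,1.5],[0,0,0]]
    - [[0,0,1.5],[0,0,0]]
    - [[0,0,1.2],[0,0,0]]

```text
clock: 5.1
tool_pos: [0.5554, 0.263, 0.2421]
eef_rot: [0.023, 1.0, 0.001, 0.001]
contact_force: [-0.2, 0.7, -0.8]
opening: 0.337
finger_force: 30.0
```

Run:
```python
from h import *
c,p,d,W=snap('side'); cv2.imwrite('pics/side1.png',cv2.resize(p[60:300,150:470,::-1],(800,600),interpolation=cv2.INTER_CUBIC)); np.savez('side1.npz',p=p,d=d,W=W)
s=r.get_state(); print(s['tool_pos'],s['contact_force'])
```

```text
[0.55630493 0.26352382 0.24371443] [ 0.76226617 -0.16572325  0.45731665]
```

View pics/side1.png

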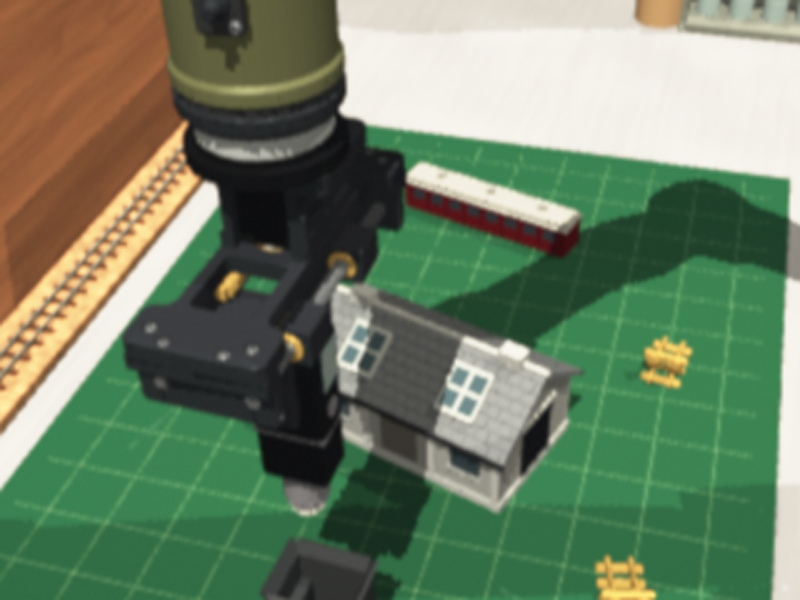

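The reader is held upright with its nose end at crop (303,512), clear above the cradle's lip. Next I tilt it and go over the slope.

>>> step_arm:
  increments:
    - [[0.1,-0.9,0.1],[-3.33,1.08,0]]
    - [[0.1,-0.9,0.1],[-3.33,1.08,0]]
    - [[0.1,-0.9,0.1],[-3.33,1.08,0]]
    - [[0.1,-0.9,0.1],[-3.33,1.08,0]]
    - [[0.1,-0.9,0.1],[-3.33,1.08,0]]
    - [[0.1,-0.9,0.1],[-3.33,1.08,0]]
    - [[0.1,-0.9,0.1],[-3.33,1.08,0]]
    - [[0.1,-0.9,0.1],[-3.33,1.08,0]]
    - [[0.1,-0.9,0.1],[-3.33,1.08,0]]
    - [[0.1,-0.9,0.1],[-3.33,1.08,0]]

```text
clock: 6.15
tool_pos: [0.5652, 0.173, 0.2499]
eef_rot: [0.022, 0.953, -0.289, -0.086]
contact_force: [0.2, -0.3, -2.1]
opening: 0.333
finger_force: 30.0
```

```bash
cat >> h.py <<'E'
from scipy.spatial.transform import Rotation as Ro
n=np.array([.176,.546,.819]); n/=np.linalg.norm(n); up=np.cross([.951,-.309,0],n); up*=-np.sign(up[1]); g=np.array([.951,-.309,0])
spot=np.array([.550,.0615,.0845])
def rep():
    s=r.get_state(); M=Ro.from_quat(s['eef_rot']).as_matrix(); zt=-M[:,2]
    o=s['tool_pos']-.0762*zt; v=o-spot
    print('t',s['clock'],'tcp',s['tool_pos'].round(4),'q',s['q'].round(2),'axis err deg',np.degrees(np.arccos(zt@n)).round(2),'corr rotvec',np.degrees(np.cross(zt,n)).round(2))
    print('origin along n,up,ridge mm',(1000*np.array([v@n,v@up,v@g])).round(1),'F',s['contact_force'].round(2),'Fn',(s['contact_force']@n).round(2))
E
python3 -c "
from h import *
rep()"
```

```text
t 6.15 tcp [0.5652 0.173  0.2499] q [-0.53  0.87 -0.11  1.3   0.43  1.5   0.76] axis err deg 0.07 corr rotvec [ 0.03 -0.06  0.03]
origin along n,up,ridge mm [122.8   4.3 -20. ] F [ 0.2  -0.28 -2.14] Fn -1.87
```

>>> step_arm:
  increments:
    - [[0.06,-0.48,-0.7],[0,0,0]]
    - [[0.06,-0.48,-0.7],[0,0,0]]
    - [[0.06,-0.48,-0.7],[0,0,0]]
    - [[0.06,-0.48,-0.7],[0,0,0]]
    - [[0.06,-0.48,-0.7],[0,0,0]]
    - [[0.06,-0.48,-0.7],[0,0,0]]
    - [[0.06,-0.48,-0.7],[0,0,0]]
    - [[0.06,-0.48,-0.7],[0,0,0]]
    - [[0.06,-0.48,-0.7],[0,0,0]]
    - [[0,-0.48,-0.7],[0,0,0]]

```text
clock: 7.15
tool_pos: [0.5706, 0.1243, 0.1791]
eef_rot: [0.022, 0.953, -0.288, -0.086]
contact_force: [-1.2, -0.5, -2.0]
opening: 0.337
finger_force: 30.0
```

Run:
```python
from h import *
rep()
c,p,d,W=snap('side'); rep()
cv2.imwrite('pics/side2.png',cv2.resize(p[140:290,230:430,::-1],(800,600),interpolation=cv2.INTER_CUBIC))
h=lambda X:(lambda q:(c['cx']+c['f']*q[0]/q[2]-230,c['cy']+c['f']*q[1]/q[2]-140))(c['R']@X+c['t'])
print('spot in crop',4*np.array(h(spot)),'line',4*np.array(h(spot+.03*n)),4*np.array(h(spot+.08*n)))
```

```text
t 7.15 tcp [0.5706 0.1243 0.1791] q [-0.47  0.92 -0.1   1.42  0.48  1.33  0.74] axis err deg 0.06 corr rotvec [-0.03 -0.04  0.03]
origin along n,up,ridge mm [39.2  0.1  0.2] F [-1.17 -0.5  -2.03] Fn -2.14
t 7.2 tcp [0.5701 0.123  0.1783] q [-0.47  0.92 -0.09  1.42  0.48  1.33  0.74] axis err deg 0.18 corr rotvec [ 0.08 -0.14  0.08]
origin along n,up,ridge mm [37.7  1.  -0. ] F [ 0.13 -1.29 -1.92] Fn -2.26
spot in crop [340.26145132 277.24195001] line [318.87503864 258.91713359] [279.9259736 225.5438663]
```

View pics/side2.png

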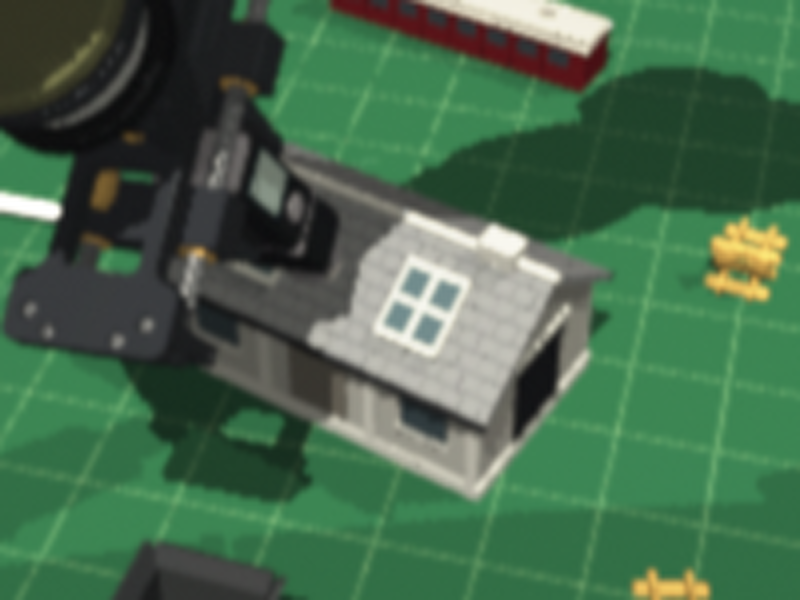

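The handle's foot is at crop (315,255), right over the predicted spot axis (spot at (340,277)) and between the rooflights. I'm approaching slowly.

>>> step_arm:
  increments:
    - [[-0.03,-0.09,-0.14],[0,0,0]]
    - [[-0.03,-0.09,-0.14],[0,0,0]]
    - [[-0.03,-0.09,-0.14],[0,0,0]]
    - [[-0.03,-0.09,-0.14],[0,0,0]]
    - [[-0.03,-0.09,-0.14],[0,0,0]]
    - [[-0.03,-0.09,-0.14],[0,0,0]]
    - [[-0.03,-0.09,-0.14],[0,0,0]]
    - [[-0.03,-0.09,-0.14],[0,0,0]]
    - [[-0.03,-0.09,-0.14],[0,0,0]]
    - [[-0.03,-0.09,-0.14],[0,0,0]]

```text
clock: 8.2
tool_pos: [0.5675, 0.1156, 0.1656]
eef_rot: [0.022, 0.953, -0.288, -0.086]
contact_force: [0.4, 0.2, -2.2]
opening: 0.34
finger_force: 30.0
```

```bash
python3 -c "
from h import *
rep()"
```

```text
t 8.2 tcp [0.5675 0.1156 0.1656] q [-0.46  0.93 -0.09  1.45  0.49  1.29  0.73] axis err deg 0.06 corr rotvec [-0.02 -0.05  0.04]
origin along n,up,ridge mm [22.8 -0.1 -0.1] F [ 0.44  0.16 -2.16] Fn -1.61
```

Next, 4 mm along the normal.

>>> step_arm:
  increments:
    - [[-0.01,-0.02,-0.03],[0,0,0]]
    - [[-0.01,-0.02,-0.03],[0,0,0]]
    - [[-0.01,-0.02,-0.03],[0,0,0]]
    - [[-0.01,-0.02,-0.03],[0,0,0]]
    - [[-0.01,-0.02,-0.04],[0,0,0]]
    - [[-0.01,-0.02,-0.04],[0,0,0]]
    - [[-0.01,-0.03,-0.04],[0,0,0]]
    - [[0,-0.03,-0.03],[0,0,0]]
    - [[0,-0.03,-0.03],[0,0,0]]
    - [[0,0,0],[0,0,0]]

```text
clock: 9.2
tool_pos: [0.5668, 0.1135, 0.1627]
eef_rot: [0.022, 0.953, -0.288, -0.086]
contact_force: [-0.7, 0.2, -1.6]
opening: 0.341
finger_force: 30.0
```

```bash
python3 -c "
from h import *
rep()"
```

```text
t 9.2 tcp [0.5668 0.1135 0.1627] q [-0.46  0.93 -0.09  1.46  0.49  1.28  0.73] axis err deg 0.07 corr rotvec [-0.01 -0.05  0.04]
origin along n,up,ridge mm [19.2  0.1 -0.1] F [-0.72  0.19 -1.63] Fn -1.35
```

>>> step_arm:
  increments:
    - [[-0.01,-0.02,-0.03],[0,0,0]]
    - [[-0.01,-0.02,-0.03],[0,0,0]]
    - [[-0.01,-0.02,-0.03],[0,0,0]]
    - [[-0.01,-0.02,-0.03],[0,0,0]]
    - [[-0.01,-0.02,-0.04],[0,0,0]]
    - [[-0.01,-0.02,-0.04],[0,0,0]]
    - [[-0.01,-0.03,-0.04],[0,0,0]]
    - [[0,-0.03,-0.03],[0,0,0]]
    - [[0,-0.03,-0.03],[0,0,0]]
    - [[0,0,0],[0,0,0]]

```text
clock: 10.2
tool_pos: [0.5661, 0.1114, 0.1597]
eef_rot: [0.022, 0.953, -0.288, -0.086]
contact_force: [-1.0, 0.2, -1.0]
opening: 0.336
finger_force: 30.0
```

```bash
python3 -c "
from h import *
rep()"
```

```text
t 10.2 tcp [0.5661 0.1114 0.1597] q [-0.46  0.94 -0.09  1.46  0.49  1.27  0.72] axis err deg 0.07 corr rotvec [-0.02 -0.05  0.04]
origin along n,up,ridge mm [15.5  0.2 -0.1] F [-1.02  0.18 -1.03] Fn -0.93
```

>>> step_arm:
  increments:
    - [[-0.01,-0.02,-0.03],[0,0,0]]
    - [[-0.01,-0.02,-0.03],[0,0,0]]
    - [[-0.01,-0.02,-0.03],[0,0,0]]
    - [[-0.01,-0.02,-0.03],[0,0,0]]
    - [[0,-0.02,-0.03],[0,0,0]]
    - [[0,-0.02,-0.03],[0,0,0]]
    - [[0,-0.02,-0.03],[0,0,0]]
    - [[0,0,0],[0,0,0]]
    - [[0,0,0],[0,0,0]]
    - [[0,0,0],[0,0,0]]

```text
clock: 11.2
tool_pos: [0.5657, 0.1101, 0.1576]
eef_rot: [0.022, 0.953, -0.288, -0.086]
contact_force: [-0.0, 0.2, -1.6]
opening: 0.335
finger_force: 30.0
```

```bash
python3 -c "
from h import *
rep()"
```

```text
t 11.2 tcp [0.5657 0.1101 0.1576] q [-0.45  0.94 -0.09  1.47  0.49  1.27  0.72] axis err deg 0.06 corr rotvec [-0.02 -0.05  0.03]
origin along n,up,ridge mm [13.   0.1 -0. ] F [-0.02  0.2  -1.6 ] Fn -1.21
```

No contact yet.

>>> step_arm:
  increments:
    - [[-0.01,-0.02,-0.03],[0,0,0]]
    - [[-0.01,-0.02,-0.03],[0,0,0]]
    - [[-0.01,-0.02,-0.03],[0,0,0]]
    - [[-0.01,-0.02,-0.03],[0,0,0]]
    - [[0,-0.02,-0.03],[0,0,0]]
    - [[0,-0.02,-0.03],[0,0,0]]
    - [[0,-0.02,-0.03],[0,0,0]]
    - [[0,0,0],[0,0,0]]
    - [[0,0,0],[0,0,0]]
    - [[0,0,0],[0,0,0]]

```text
clock: 12.2
tool_pos: [0.5653, 0.1088, 0.1557]
eef_rot: [0.022, 0.953, -0.288, -0.086]
contact_force: [-0.5, 1.2, 0.8]
opening: 0.339
finger_force: 30.0
```

```bash
python3 -c "
from h import *
rep()"
```

```text
t 12.2 tcp [0.5653 0.1088 0.1557] q [-0.45  0.94 -0.09  1.47  0.49  1.26  0.72] axis err deg 0.06 corr rotvec [-0.02 -0.05  0.04]
origin along n,up,ridge mm [10.6  0.1 -0.1] F [-0.47  1.16  0.76] Fn 1.17
```

Contact (about 2.7 N net). I carry on with another 2.6 mm.

>>> step_arm:
  increments:
    - [[-0.01,-0.02,-0.03],[0,0,0]]
    - [[-0.01,-0.02,-0.03],[0,0,0]]
    - [[-0.01,-0.02,-0.03],[0,0,0]]
    - [[-0.01,-0.02,-0.03],[0,0,0]]
    - [[0,-0.02,-0.03],[0,0,0]]
    - [[0,-0.02,-0.03],[0,0,0]]
    - [[0,-0.02,-0.03],[0,0,0]]
    - [[0,0,0],[0,0,0]]
    - [[0,0,0],[0,0,0]]
    - [[0,0,0],[0,0,0]]

```text
clock: 13.2
tool_pos: [0.5649, 0.1073, 0.1535]
eef_rot: [0.022, 0.953, -0.288, -0.086]
contact_force: [-0.7, 1.8, 3.3]
opening: 0.339
finger_force: 30.0
```

```bash
python3 -c "
from h import *
rep()"
```

```text
t 13.2 tcp [0.5649 0.1073 0.1535] q [-0.45  0.94 -0.09  1.48  0.49  1.26  0.72] axis err deg 0.06 corr rotvec [-0.02 -0.05  0.04]
origin along n,up,ridge mm [8.  0.1 0. ] F [-0.69  1.83  3.35] Fn 3.62
```

>>> step_arm:
  increments:
    - [[0,-0.02,-0.02],[0,0,0]]
    - [[-0.01,-0.01,-0.02],[0,0,0]]
    - [[0,-0.01,-0.02],[0,0,0]]
    - [[0,-0.01,-0.02],[0,0,0]]
    - [[-0.01,-0.01,-0.02],[0,0,0]]
    - [[0,-0.02,-0.02],[0,0,0]]
    - [[0,0,0],[0,0,0]]
    - [[0,0,0],[0,0,0]]
    - [[0,0,0],[0,0,0]]
    - [[0,0,0],[0,0,0]]

```text
clock: 14.2
tool_pos: [0.5647, 0.1065, 0.1523]
eef_rot: [0.022, 0.953, -0.288, -0.086]
contact_force: [0.3, 1.7, 4.5]
opening: 0.341
finger_force: 30.0
```

```bash
python3 -c "
from h import *
rep()"
```

```text
t 14.2 tcp [0.5647 0.1065 0.1523] q [-0.45  0.94 -0.09  1.48  0.5   1.25  0.72] axis err deg 0.06 corr rotvec [-0.02 -0.05  0.04]
origin along n,up,ridge mm [6.5 0.1 0.1] F [0.26 1.67 4.53] Fn 4.67
```

>>> step_arm:
  increments:
    - [[0,-0.01,-0.02],[0,0,0]]
    - [[0,-0.01,-0.02],[0,0,0]]
    - [[-0.01,-0.01,-0.01],[0,0,0]]
    - [[0,-0.01,-0.01],[0,0,0]]
    - [[0,-0.01,-0.02],[0,0,0]]
    - [[0,0,0],[0,0,0]]
    - [[0,0,0],[0,0,0]]
    - [[0,0,0],[0,0,0]]
    - [[0,0,0],[0,0,0]]
    - [[0,0,0],[0,0,0]]

```text
clock: 15.2
tool_pos: [0.5645, 0.106, 0.1514]
eef_rot: [0.022, 0.953, -0.288, -0.086]
contact_force: [-1.2, 3.2, 3.7]
opening: 0.34
finger_force: 30.0
```

```bash
python3 -c "
from h import *
rep()"
```

```text
t 15.2 tcp [0.5645 0.106  0.1514] q [-0.45  0.94 -0.09  1.48  0.5   1.25  0.72] axis err deg 0.07 corr rotvec [-0.02 -0.05  0.04]
origin along n,up,ridge mm [5.5 0.1 0.1] F [-1.18  3.16  3.74] Fn 4.58
```

>>> step_arm:
  increments:
    - [[0,-0.01,-0.02],[0,0,0]]
    - [[0,-0.01,-0.01],[0,0,0]]
    - [[-0.01,-0.01,-0.01],[0,0,0]]
    - [[0,-0.01,-0.01],[0,0,0]]
    - [[0,0,-0.02],[0,0,0]]
    - [[0,0,0],[0,0,0]]
    - [[0,0,0],[0,0,0]]
    - [[0,0,0],[0,0,0]]
    - [[0,0,0],[0,0,0]]
    - [[0,0,0],[0,0,0]]

```text
clock: 16.2
tool_pos: [0.5645, 0.1058, 0.151]
eef_rot: [0.022, 0.953, -0.288, -0.086]
contact_force: [-1.9, 3.5, 5.9]
opening: 0.336
finger_force: 30.0
```

```bash
python3 -c "
from h import *
rep()"
```

```text
t 16.2 tcp [0.5645 0.1058 0.151 ] q [-0.45  0.94 -0.09  1.48  0.5   1.25  0.72] axis err deg 0.05 corr rotvec [-0.02 -0.04  0.03]
origin along n,up,ridge mm [5.  0.  0.2] F [-1.92  3.49  5.88] Fn 6.39
```

The tool now lags the command, so the stop is reached at about 8 N. I add a little more and hold.

>>> step_arm:
  increments:
    - [[0,-0.01,-0.01],[0,0,0]]
    - [[0,0,-0.01],[0,0,0]]
    - [[0,-0.01,-0.01],[0,0,0]]
    - [[0,0,-0.01],[0,0,0]]
    - [[0,0,0],[0,0,0]]
    - [[0,0,0],[0,0,0]]
    - [[0,0,0],[0,0,0]]
    - [[0,0,0],[0,0,0]]
    - [[0,0,0],[0,0,0]]
    - [[0,0,0],[0,0,0]]

```text
clock: 17.2
tool_pos: [0.5646, 0.1058, 0.151]
eef_rot: [0.022, 0.953, -0.288, -0.086]
contact_force: [-2.7, 3.1, 8.0]
opening: 0.337
finger_force: 30.0
```

```bash
python3 -c "
from h import *
rep()"
```

```text
t 17.2 tcp [0.5646 0.1058 0.151 ] q [-0.45  0.94 -0.09  1.48  0.5   1.25  0.72] axis err deg 0.05 corr rotvec [-0.03 -0.03  0.03]
origin along n,up,ridge mm [ 5.  -0.   0.2] F [-2.75  3.09  8.02] Fn 7.77
```

>>> step_arm:
  increments:
    - [[0,0,0],[0,0,0]]
    - [[0,0,0],[0,0,0]]
    - [[0,0,0],[0,0,0]]
    - [[0,0,0],[0,0,0]]
    - [[0,0,0],[0,0,0]]
    - [[0,0,0],[0,0,0]]
    - [[0,0,0],[0,0,0]]
    - [[0,0,0],[0,0,0]]
    - [[0,0,0],[0,0,0]]
    - [[0,0,0],[0,0,0]]

```text
clock: 18.2
tool_pos: [0.5646, 0.1057, 0.151]
eef_rot: [0.022, 0.953, -0.288, -0.086]
contact_force: [-2.2, 4.2, 8.3]
opening: 0.339
finger_force: 30.0
```

Run:
```python
from h import *
c,p,d,W=snap('side'); rep()
cv2.imwrite('pics/side3.png',cv2.resize(p[140:290,230:430,::-1],(800,600),interpolation=cv2.INTER_CUBIC))
```

```text
t 18.25 tcp [0.5645 0.1057 0.151 ] q [-0.45  0.94 -0.09  1.48  0.5   1.25  0.72] axis err deg 0.05 corr rotvec [-0.03 -0.03  0.03]
origin along n,up,ridge mm [ 5.  -0.   0.2] F [-2.09  4.2   8.09] Fn 8.55
```

View pics/side3.png

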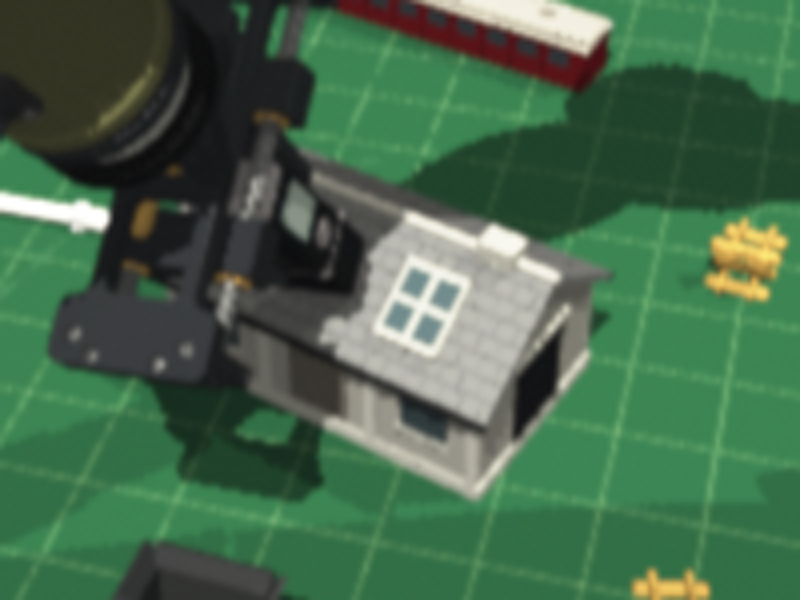

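The nose sits squarely on the slates left of the rooflight at (425,305), and the shed's corners at (480,492) and (608,273) haven't moved. I hold two more seconds, then back off along the normal.

>>> step_arm:
  increments:
    - [[0,0,0],[0,0,0]]
    - [[0,0,0],[0,0,0]]
    - [[0,0,0],[0,0,0]]
    - [[0,0,0],[0,0,0]]
    - [[0,0,0],[0,0,0]]
    - [[0,0,0],[0,0,0]]
    - [[0,0,0],[0,0,0]]
    - [[0,0,0],[0,0,0]]
    - [[0,0,0],[0,0,0]]
    - [[0,0,0],[0,0,0]]

```text
clock: 19.25
tool_pos: [0.5645, 0.1057, 0.151]
eef_rot: [0.022, 0.953, -0.288, -0.086]
contact_force: [-1.7, 4.3, 8.2]
opening: 0.338
finger_force: 30.0
```

>>> step_arm:
  increments:
    - [[0,0,0],[0,0,0]]
    - [[0,0,0],[0,0,0]]
    - [[0,0,0],[0,0,0]]
    - [[0,0,0],[0,0,0]]
    - [[0,0,0],[0,0,0]]
    - [[0,0,0],[0,0,0]]
    - [[0,0,0],[0,0,0]]
    - [[0,0,0],[0,0,0]]
    - [[0,0,0],[0,0,0]]
    - [[0,0,0],[0,0,0]]

```text
clock: 20.25
tool_pos: [0.5645, 0.1057, 0.151]
eef_rot: [0.022, 0.953, -0.288, -0.086]
contact_force: [-2.4, 4.4, 8.8]
opening: 0.34
finger_force: 30.0
```

>>> step_arm:
  increments:
    - [[0.02,0.05,0.08],[0,0,0]]
    - [[0.05,0.16,0.24],[0,0,0]]
    - [[0.09,0.27,0.41],[0,0,0]]
    - [[0.18,0.55,0.82],[0,0,0]]
    - [[0.18,0.55,0.82],[0,0,0]]
    - [[0.18,0.55,0.82],[0,0,0]]
    - [[0.18,0.55,0.82],[0,0,0]]
    - [[0.18,0.55,0.82],[0,0,0]]
    - [[0.18,0.55,0.82],[0,0,0]]
    - [[0.18,0.55,0.82],[0,0,0]]

```text
clock: 21.25
tool_pos: [0.5788, 0.1492, 0.2158]
eef_rot: [0.022, 0.953, -0.288, -0.086]
contact_force: [0.4, -0.0, -1.3]
opening: 0.335
finger_force: 30.0
```

```bash
python3 -c "
from h import *
rep()"
```

```text
t 21.25 tcp [0.5788 0.1492 0.2158] q [-0.49  0.9  -0.1   1.33  0.45  1.43  0.77] axis err deg 0.06 corr rotvec [-0.02 -0.04  0.03]
origin along n,up,ridge mm [84.3 -0.3  0.4] F [ 0.4  -0.02 -1.33] Fn -1.03
```

>>> step_arm:
  increments:
    - [[-0.24,1.13,0.26],[3.33,-1.08,0]]
    - [[-0.24,1.13,0.26],[3.33,-1.08,0]]
    - [[-0.24,1.13,0.26],[3.33,-1.08,0]]
    - [[-0.24,1.13,0.26],[3.33,-1.08,0]]
    - [[-0.24,1.13,0.26],[3.33,-1.08,0]]
    - [[-0.24,1.13,0.26],[3.33,-1.08,0]]
    - [[-0.24,1.13,0.26],[3.33,-1.08,0]]
    - [[-0.24,1.13,0.26],[3.33,-1.08,0]]
    - [[-0.24,1.13,0.26],[3.33,-1.08,0]]
    - [[-0.24,1.13,0.26],[3.33,-1.08,0]]

```text
clock: 22.25
tool_pos: [0.5547, 0.2618, 0.2417]
eef_rot: [0.023, 1.0, 0.001, 0.0]
contact_force: [0.3, -0.0, -1.5]
opening: 0.341
finger_force: 30.0
```

Run:
```python
from h import *
c,p,d,W=snap('side'); s=r.get_state(); M=Ro.from_quat(s['eef_rot']).as_matrix(); print(s['tool_pos'],M.round(4),s['contact_force'])
cv2.imwrite('pics/side4.png',cv2.resize(p[130:350,200:420,::-1],(600,600),interpolation=cv2.INTER_CUBIC))
# compare handle silhouette with the picture taken just after lifting
o=np.load('side1.npz')['p']
a=p[210:270,240:300].astype(int); b=o[210:270,240:300].astype(int); print('mean abs diff',abs(a-b).mean())
```

```text
[0.5540974  0.26208208 0.24227731] [[-0.9989  0.0464  0.0013]
 [ 0.0464  0.9989  0.0037]
 [-0.0011  0.0038 -1.    ]] [-1.15475942  0.3394488  -0.42753409]
mean abs diff 3.6502777777777777
```

View pics/side4.png

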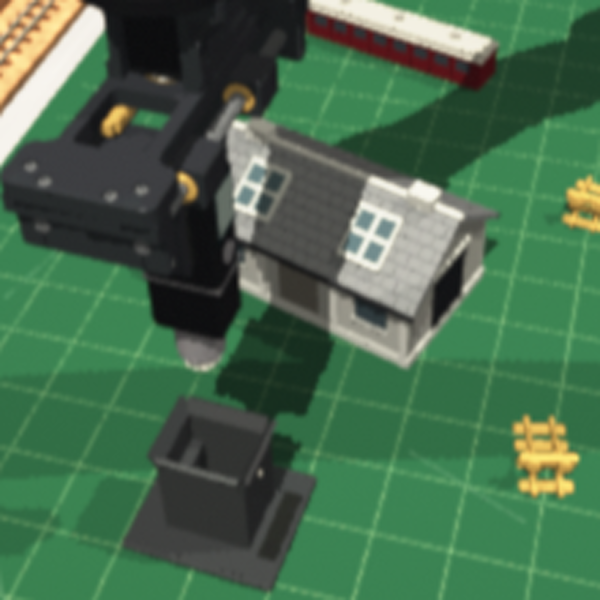

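The reader hangs upright above the open well, whose mouth is centred at about crop (213,440). Its pose matches the one just after lifting, so I lower it.

>>> step_arm:
  increments:
    - [[0.05,0.05,-0.8],[0,0,0]]
    - [[0,0,-1.2],[0,0,0]]
    - [[0,0,-1.2],[0,0,0]]
    - [[0,0,-1.2],[0,0,0]]
    - [[0,0,-1],[0,0,0]]
    - [[0,0,-1],[0,0,0]]
    - [[0,0,-1],[0,0,0]]
    - [[0,0,-1],[0,0,0]]
    - [[0,0,-1],[0,0,0]]
    - [[0,0,-1],[0,0,0]]

```text
clock: 23.3
tool_pos: [0.5553, 0.2622, 0.1363]
eef_rot: [0.023, 1.0, 0.0, 0.0]
contact_force: [0.2, 0.9, -1.4]
opening: 0.338
finger_force: 30.0
```

>>> step_arm:
  increments:
    - [[0,0,-0.4],[0,0,0]]
    - [[0,0,-0.4],[0,0,0]]
    - [[0,0,-0.4],[0,0,0]]
    - [[0,0,-0.4],[0,0,0]]
    - [[0,0,-0.3],[0,0,0]]
    - [[0,0,-0.3],[0,0,0]]
    - [[0,0,-0.2],[0,0,0]]
    - [[0,0,-0.2],[0,0,0]]
    - [[0,0,-0.2],[0,0,0]]
    - [[0,0,0],[0,0,0]]

```text
clock: 24.3
tool_pos: [0.5551, 0.2621, 0.1088]
eef_rot: [0.023, 1.0, -0.0, -0.0]
contact_force: [-0.3, 0.1, -1.8]
opening: 0.336
finger_force: 30.0
```

>>> step_arm:
  increments:
    - [[0,0,-0.1],[0,0,0]]
    - [[0,0,-0.1],[0,0,0]]
    - [[0,0,-0.06],[0,0,0]]
    - [[0,0,-0.05],[0,0,0]]
    - [[0,0,-0.05],[0,0,0]]
    - [[0,0,-0.04],[0,0,0]]
    - [[0,0,-0.03],[0,0,0]]
    - [[0,0,-0.03],[0,0,0]]
    - [[0,0,0],[0,0,0]]
    - [[0,0,0],[0,0,0]]

```text
clock: 25.3
tool_pos: [0.5553, 0.2622, 0.1047]
eef_rot: [0.023, 1.0, 0.0, 0.0]
contact_force: [-1.1, -0.5, 1.9]
opening: 0.337
finger_force: 30.0
```

>>> step_arm:
  increments:
    - [[0,0,-0.03],[0,0,0]]
    - [[0,0,-0.03],[0,0,0]]
    - [[0,0,0],[0,0,0]]
    - [[0,0,0],[0,0,0]]
    - [[0,0,0],[0,0,0]]
    - [[0,0,0],[0,0,0]]
    - [[0,0,0],[0,0,0]]
    - [[0,0,0],[0,0,0]]
    - [[0,0,0],[0,0,0]]
    - [[0,0,0],[0,0,0]]

```text
clock: 26.3
tool_pos: [0.5553, 0.2622, 0.1046]
eef_rot: [0.023, 1.0, 0.0, 0.0]
contact_force: [-1.0, -1.2, 6.5]
opening: 0.338
finger_force: 30.0
```

It's seated firmly at the original height, so I release and withdraw straight up.

>>> step_arm:
  increments:
    - [[0,0,0.05],[0,0,0]]
    - [[0,0,0],[0,0,0]]
    - [[0,0,0],[0,0,0]]
    - [[0,0,0],[0,0,0]]
    - [[0,0,0],[0,0,0]]
    - [[0,0,0],[0,0,0]]
    - [[0,0,0],[0,0,0]]
    - [[0,0,0],[0,0,0]]
    - [[0,0,0],[0,0,0]]
    - [[0,0,0],[0,0,0]]
  fingers: 1

```text
clock: 27.3
tool_pos: [0.5552, 0.2622, 0.1043]
eef_rot: [0.023, 1.0, 0.0, -0.0]
contact_force: [0.4, 0.0, -0.7]
opening: 0.999
finger_force: 0.0
```

>>> step_arm:
  increments:
    - [[0,0,0.5],[0,0,0]]
    - [[0,0,1.5],[0,0,0]]
    - [[0,0,1.5],[0,0,0]]
    - [[0,0,1.5],[0,0,0]]
    - [[0,0,1.5],[0,0,0]]
    - [[0,0,1.5],[0,0,0]]
    - [[0,0,1.5],[0,0,0]]
    - [[0,0,1.5],[0,0,0]]
    - [[0,0,1.5],[0,0,0]]
    - [[0,0,1.5],[0,0,0]]

```text
clock: 28.3
tool_pos: [0.5554, 0.2624, 0.2467]
eef_rot: [0.023, 1.0, 0.001, 0.001]
contact_force: [-0.0, -0.4, -0.2]
opening: 0.999
finger_force: 0.0
```

Run:
```python
from h import *
c,p,d,W=snap('side'); s=r.get_state(); print(s['clock'],s['tool_pos'],s['opening'],s['contact_force'])
cv2.imwrite('pics/side5.png',p[:,:,::-1])
```

```text
28.35 [0.55665735 0.2631863  0.24924397] 1.0021275981205904 [0.28289053 1.68503212 1.17877377]
```

View pics/side5.png

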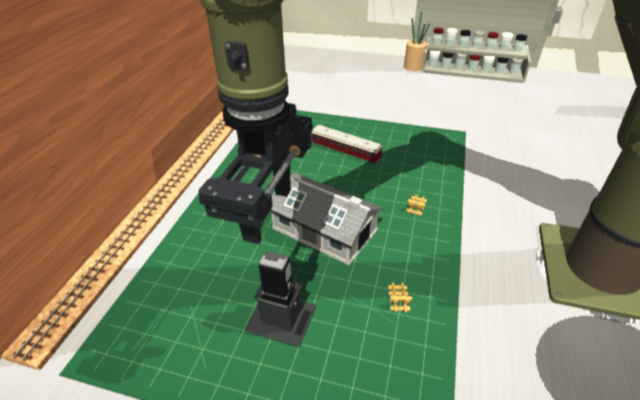

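The reader stands in its cradle at (275,290), as at the start. The shed, coach and buffers are where they were; the pin vise is hidden by the arm here, but nothing went near it.

```bash
python3 -c "
from plant import r
print(r.finish_job())"
```

```text
the job is handed in; nothing more can be done
None
```

The colour reading was taken on the roof spot (about 10 N, collar at its stop, held still for over 3 s), the reader is fully down in its cradle, and the job was handed in at about 28 s; no verdict was returned.

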